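Unlock and dock the drive sled

TASK

On the drive test dock, loosen the knurled thumbscrew on the bridge by two full turns (counter-clockwise from above) by rolling a fingertip across its rim. Then push the sled with the fingertips, at the black block on its near end, fully home against the connector block and come away. Do not straddle or pinch the thumbscrew or the block between the fingers, do not lift the sled, and leave the other things on the bench where they are.

Things in the scene. Friction and masses are not known exactly. Their poses are not given: they have to be found in the camera images.
- dock: Fixed dock: dark grey base 250 x 124 x 8 mm (x -105 to +145), two rails along x (tops 22 mm above the bench), a flat aluminium bridge across it at x -45 to -15 mm (top 34 mm) carrying the thumbscrew at x = -30 mm, y = 0, and a black connector block at the far end (face at x = +130 mm, top 42 mm). Origin at bench height; x runs along the rails towards the connector block, z up.
- thumbscrew (a joint): Turn of the knurled thumbscrew, rad; vertical axis. 0 is tight (starts within 0.35 of it); grows counter-clockwise seen from above (loosening) and counts on over turns: two turns = 12.57. Light friction, 0.03 N m; stays where left. It rises 3 mm a turn; its pin locks the sled until about 1.5 turns loose; the thread ends at 3 turns.
- thumbscrew_top (a point): Centre of the screw head's rim top, on its axis. Head: bright disc, diameter 45 mm over 24 upright ridges 2 mm proud, 16 mm high; tight, its underside is 41 mm and its top 57 mm above the bench (6 mm higher after two turns). A 30 mm disc and dark index bar stand 2 mm proud on top. Nothing else within 70 mm of the axis is higher than 39 mm above the bench. The point turns with the head.
- sled: Loose steel sled 200 x 76 x 12 mm between the rails, under the bridge; 0.3 to 0.5 kg, slides at 2 to 6 N; an aluminium drive (98 x 70 x 15 mm) lies fixed on its +x end. Origin: middle of its underside, 8 mm above the bench; axes as the dock's. Starts at dock x = 0 (1.5 mm play while locked); home, against the connector block, after 30 mm of travel along +x.
- push_face (a point): Middle of the sled's flat near end face, which faces the sled's -x: 60 mm wide, from 8 to 36 mm above the bench (the point is 23 mm up). Push here along +x.
- push_block (a point): Centre of the top of the black block on the sled's near (-x) end: 20 mm along x, 60 mm wide, top 36 mm above the bench; its outer face is the push face.
- screwdriver: Loose screwdriver, 170 mm long, beside the dock. Leave alone. Origin at the underside, x along it.
- spare_screw: A loose spare thumbscrew standing on its head beside the dock, head 45 mm across, shank up, 37 mm high. Leave alone. Origin at the underside.
- memory: Loose memory module, 130 x 30 x 7 mm, beside the dock. Leave alone. Origin at the underside, x along it.
- tape: Roll of tape, 84 mm across, 19 mm high. Leave alone. Origin at the underside.
- cleaner: White bottle, 52 mm across, 130 mm high. Leave alone. Origin at the underside.
- mouse: Black computer mouse, 105 x 60 x 32 mm. Leave alone. Origin at the underside, x along it.
- parts_tray: Grey divided tray, 100 x 140 x 30 mm. Leave alone. Origin at the underside.
Mind the look-alikes: they are no part of the job. What is shaped like the sled but pink or yellow is not meant.

How it is judged:
By the outcome, as a careful person would: the job done as asked, in the order asked, and still so for the second after the job is handed in, with the robot touching nothing.
It also fails if it takes over 64 s, if anything falls off the work surface, if the arm or the gripper's body presses on something with over 40 N, if the wrist force passes 120 N, or if a joint passes its speed limit or range.

ROBOT

A 6-joint arm with a two-finger parallel gripper is mounted at the origin on the work surface. World frame = base frame: x ahead of the robot, y to its left, z up, the work surface at z = 0. Lengths are in m, angles in rad, forces in N, time in s.
With the tool pointing down it reaches from about 0.375 to 0.9 m from the base axis. Payload 3.1 kg.
Tool frame: the origin (TCP) lies midway between the tips of the shut fingers; the grasp point (between the pads) lies 19 mm behind it (manip.hold_point_z is the distance from the TCP to the grasp point, in m); x points along the fingers, y is the direction in which the jaws open and shut, and the axes are right-handed (so a half turn about x gives the same grasp; the last joint's range is limited). The gripper opens to 85 mm and grips with 20 to 120 N. Pads are 22 mm wide; open, the fingers measure 114 mm over their backs; the gripper's body (76 mm by 85 mm) begins 54 mm behind the grasp point. The pads swing forward as they close: fully open they stand 13 mm farther back than shut.
Start: joints at [0.94, 0.527, 1.433, -0, 1.181, -0.178], TCP at [0.273, 0.562, 0.231] pointing down, gripper open.
Joint ranges: [-3.08, 3.08], [-0.75, 2.2], [0.22, 2.44], [-1.43, 4.57], [0, 2.65], [-2.85, 2.85]. Speed limits (rad/s): [2.79, 2.79, 3.14, 3.14, 3.14, 3.14].

INTERFACE

Orientations are given as a unit quaternion [x, y, z, w].
In Python, from station import manip, snapshot gives the robot as it stands.
- The arm moves only by the tool play_rows, never from a script. Its argument "series" is a list of rows, each a list of 4 numbers: the shift along the tool's x, y, z in m, then the turn about the tool's x in degrees. In form: [[tx, ty, tz, spin], ...]. A call has 1 to 20 rows; each row is the pose to reach, as a shift and turn from the pose measured when the call began, along the tool's axes at that moment; what a row does not reach only later rows make up. A row lasts 1/10 s, in which the tool goes at most 50 mm and 8.59 degrees, less where a joint would pass 70% of its speed; a pose out of reach is approached as far as the arm can. A call with a gripper value outside its range is refused whole. "claw" is the opening in per cent of the stroke, from 0 (shut) to 100 (fully open), set as the call begins (left out, the last holds). The fingers move at their own pace and stop on an object; "force" is the grip in N (left out, the last holds). Time passes only in rows, so rows that repeat a pose let the fingers close. It gives the time, the measured TCP pose, the force and the opening at its end, in the units of the state.
- manip.sense(): the state, without advancing time (a new reading comes with each control period).
- snapshot(name): name is "scene" or "side" or "wrist"; returns a dict with "image" (420x560x3 uint8, blue, green, red), "depth" (420x560 float32, m along the optical axis (not along the pixel's ray), 0 where there is no reading), "fov_y" (degrees; the focal length in pixels is half the picture's height over the tangent of half this angle, whatever the lens; pixels are square), "cx", "cy" (the principal point, pixels), "R" (3x3) and "t" (3): a world point X has camera coordinates R X + t. Camera axes: x right, y down, z forward; pixel columns grow to the right and rows downward; lengths in m; the calibration is good to about 2 mm. The wrist camera is an equidistant fisheye: a pixel r from the principal point sees the ray r / f radians off the axis. A picture is of the moment at which its call begins.
- manip.sign_off(): hands the job in, once; it reports no verdict.
The state is a dict: "t": time; "q": joint angles; "qd": joint speeds; "tau": joint torques, N m; "tcp_pos": TCP position; "tool_rot": TCP orientation; "force": force on the tool from outside, world axes, zero at the start; "ft_torque": the same for the moment, N m; "finger_gap": opening from 0.0 (shut) to 1.0 (fully open).
Only numpy, scipy, OpenCV 4.12 (cv2) and the standard library are available. Lean on these libraries where they do the work, as an engineer would, in place of code of your own. Each camera call takes 0.05 s, during which the arm holds its last target.

## Working session

There is one attempt and no reset: what is moved stays moved. The work goes in short steps, Python scripts to look and compute and a tool call to move; the robot and the scene stay as the last step left them, time stands still between calls to the robot, and variables do not carry over. Pictures are saved under pics/ and viewed, and the job is handed in when it is done.

Besides the shell and the picture viewer there is one more tool, called as name(argument=value, ...), one argument or row to a line, values as JSON. play_rows: Moves the arm, as the interface text tells. Its arguments: {"type":"object","properties":{"series":{"type":"array","items":{"type":"array","items":{"type":"number"}}},"claw":{"type":"number"},"force":{"type":"number"}},"required":["series"]}

```bash
ls; mkdir -p pics
python3 - <<'E'
from station import manip, snapshot
import cv2,numpy as np
s=manip.sense();print(s)
for n in ["scene","side","wrist"]:
    d=snapshot(n);cv2.imwrite(f"pics/{n}0.png",d["image"]);print(n,d["fov_y"],d["cx"],d["cy"],d["R"],d["t"])
E
```

```text
pics
{'t': 0.0, 'q': array([ 9.39477683e-01,  5.28401105e-01,  1.43392765e+00,  2.68094443e-05,
        1.18142074e+00, -1.78498711e-01]), 'qd': array([ 0.00087565,  0.00048009,  0.00345987, -0.00147723, -0.00066491,
        0.00056797]), 'tau': array([ 5.92549477e-04, -4.42354703e+01, -1.78025508e+01, -3.36765142e-04,
        8.35447863e-03, -3.06624520e-05]), 'tcp_pos': array([0.27296649, 0.56142676, 0.23036555]), 'tool_rot': array([ 0.15803771,  0.68936765, -0.1594326 ,  0.68875074]), 'force': array([-0.22148498,  0.00399624,  0.29670302]), 'ft_torque': array([-0.01272038, -0.03205004, -0.02690611]), 'finger_gap': 1.0025828802792143}
scene 50.06165367723709 285.81951908438697 212.3067604157758 [[-0.11696513  0.99310139  0.00829412]
 [ 0.72929014  0.09155697 -0.67805105]
 [-0.67413282 -0.07325951 -0.73496802]] [ 0.02929806 -0.29694074  1.53365986]
side 54.94050104780909 276.05645258263513 214.79964996907782 [[ 0.97835073 -0.20655955  0.01276756]
 [-0.09880493 -0.5204073  -0.84818266]
 [ 0.18184456  0.82855862 -0.52954996]] [-0.450584    0.11450801  0.96661156]
wrist 65.70646984690485 277.13415304502087 209.21256482038493 [[ 0.43738273  0.89927431 -0.00143179]
 [ 0.85264871 -0.41419823  0.31848076]
 [ 0.28580852 -0.1405188  -0.94792824]] [-0.6246612  -0.04051253  0.38164159]
```

View pics/scene0.png

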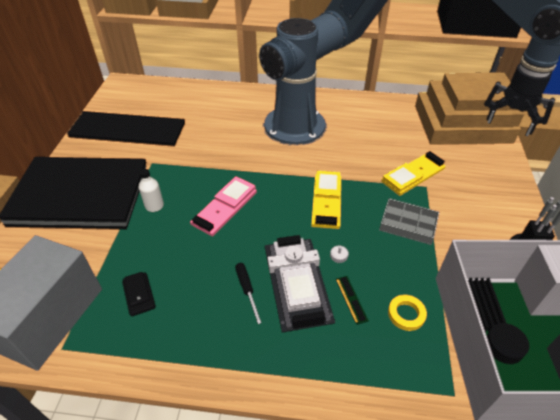

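View pics/side0.png

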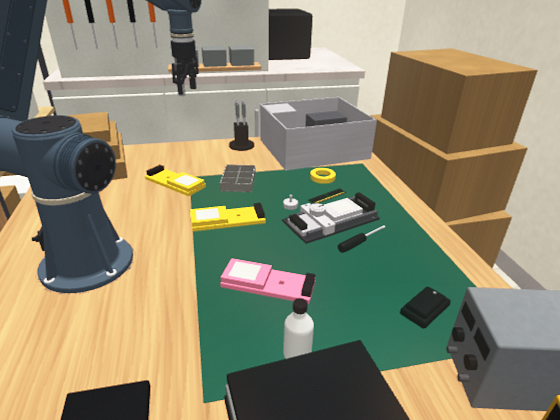

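View pics/wrist0.png

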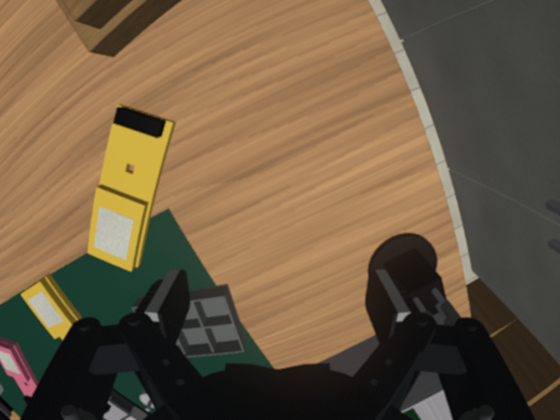

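```bash
cat > h.py <<'E'
from station import manip, snapshot
import cv2,numpy as np
def cam(n):
    d=snapshot(n);H=d["image"].shape[0];d["f"]=H/2/np.tan(np.radians(d["fov_y"]/2));return d
def ray(d,u,v,z):
    r=np.array([(u-d["cx"])/d["f"],(v-d["cy"])/d["f"],1.]);R=d["R"];c=-R.T@d["t"];w=R.T@r
    return c+w*(z-c[2])/w[2]
def proj(d,X):
    p=d["R"]@np.asarray(X)+d["t"];return d["f"]*p[0]/p[2]+d["cx"],d["f"]*p[1]/p[2]+d["cy"]
def pts(d):
    H,W=d["depth"].shape;v,u=np.mgrid[:H,:W];z=d["depth"]
    P=np.stack([(u-d["cx"])/d["f"]*z,(v-d["cy"])/d["f"]*z,z],-1)
    return (P-d["t"])@d["R"]
E
python3 - <<'E'
from h import *
a=cam("scene");b=cam("side")
np.savez("a.npz",**a);np.savez("b.npz",**b)
c=cv2.resize(a["image"][225:340,230:380],None,fx=5,fy=5,interpolation=cv2.INTER_CUBIC);cv2.imwrite("pics/s1.png",c)
c=cv2.resize(b["image"][175:255,270:400],None,fx=6,fy=6,interpolation=cv2.INTER_CUBIC);cv2.imwrite("pics/s2.png",c)
E
```

```text
(no output)
```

View pics/s1.png

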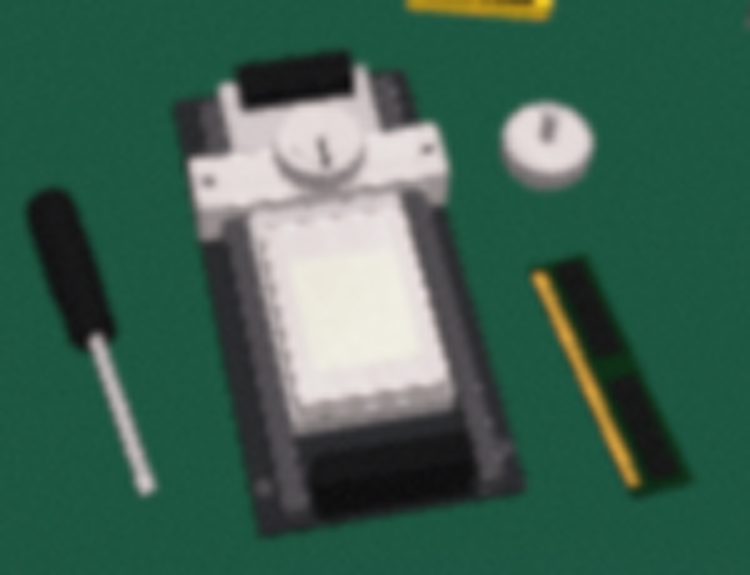

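View pics/s2.png

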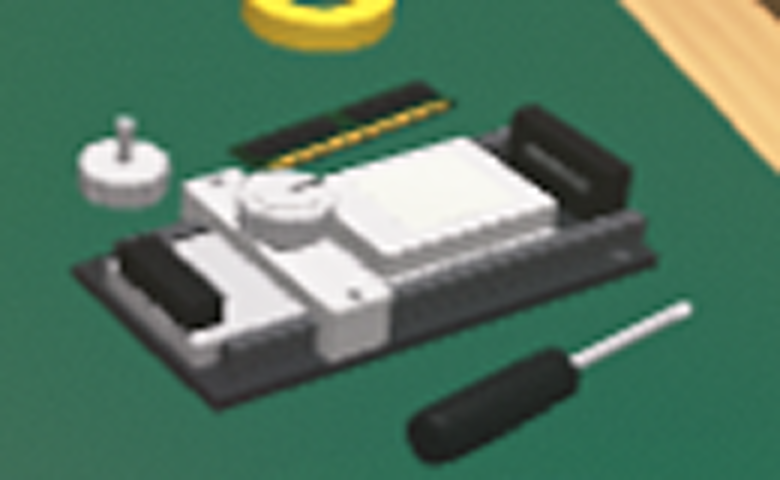

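Run:
```python
from h import *
a=dict(np.load("a.npz"));b=dict(np.load("b.npz"))
S=lambda u,v:(230+(u+.5)/5-.5,225+(v+.5)/5-.5)
T=lambda u,v:(270+(u+.5)/6-.5,175+(v+.5)/6-.5)
C={}
for n,u,v in [("NL",178,102),("NR",405,72),("FR",522,490),("FL",262,533)]:
    C[n]=ray(a,*S(u,v),.008);print(n,C[n])
print("head a",ray(a,*S(320,140),.057),"holes",ray(a,*S(208,181),.034),ray(a,*S(427,149),.034))
print("head b",ray(b,*T(287,193),.057),"holes",ray(b,*T(218,183),.034),ray(b,*T(354,293),.034))
for n,u,v in [("N",73,270),("S",220,408),("F",657,262)]: print("b",n,ray(b,*T(u,v),.008))
# depth at head
for d,nm in((a,"a"),(b,"b")):
    P=pts(d);m=(P[...,2]>.046)&(P[...,2]<.075)&(P[...,0]>.35)&(P[...,0]<.5)&(P[...,1]>-.05)&(P[...,1]<.12)
    print(nm,m.sum(),P[m].mean(0),P[m].min(0),P[m].max(0))
```

```text
NL [ 0.53377523 -0.02069414  0.008     ]
NR [0.49907961 0.09492787 0.008     ]
FR [0.73634879 0.16710191 0.008     ]
FL [0.7718015 0.0527494 0.008    ]
head a [0.58698889 0.05817684 0.057     ] holes [0.60124329 0.00492183 0.034     ] [0.56836238 0.11016602 0.034     ]
head b [0.58613822 0.05761988 0.057     ] holes [0.56953786 0.10930963 0.034     ] [0.6028784  0.00655375 0.034     ]
b N [0.49510848 0.08739674 0.008     ]
b S [ 0.53292706 -0.03082204  0.008     ]
b F [0.76599277 0.04289795 0.008     ]<stdin>:14: RuntimeWarning: Mean of empty slice.
  ret = um.true_divide(
Traceback (most recent call last):
ValueError: zero-size array to reduction operation minimum which has no identity
```

```bash
cat >> h.py <<'E'
from scipy.spatial.transform import Rotation as Rn
YAW=np.radians(17.3);DX=np.array([np.cos(YAW),np.sin(YAW),0]);DY=np.array([-DX[1],DX[0],0]);HD=np.array([.5863,.0578,0])
def D(x,y,z): return HD+DX*(x)+DY*y+np.array([0,0,z])  # relative to screw axis, dock axes
def show():
    s=manip.sense();R=Rn.from_quat(s["tool_rot"]).as_matrix();p=s["tcp_pos"]
    e=p-HD
    print("t",round(s["t"],2),"tcp",p.round(4),"dock rel screw",np.round([e@DX,e@DY,p[2]],4),"F dock",np.round([s["force"]@DX,s["force"]@DY,s["force"][2]],2),"gap",round(s["finger_gap"],3))
    return s,R,p
def to(X):
    s,R,p=show();print("shift tool",np.round(R.T@(X-p),4))
E
python3 - <<'E'
from h import *
s,R,p=show();print(R.round(4));
to(D(-.08,0,.2))
# spin needed so tool z -> +-DX, spin about tool x
for sg in(1,-1):
    v=R.T@(DX*sg);print(sg,np.degrees(np.arctan2(-v[1],v[2])),"q6",s["q"][5])
E
```

```text
t 0.25 tcp [0.2732 0.5617 0.2308] dock rel screw [-0.1491  0.5743  0.2308] F dock [ 0.17 -0.3  -0.3 ] gap 1.001
[[-6.000e-04  4.375e-01  8.992e-01]
 [-8.000e-04  8.992e-01 -4.375e-01]
 [-1.000e+00 -1.000e-03 -2.000e-04]]
t 0.25 tcp [0.2732 0.5617 0.2308] dock rel screw [-0.1491  0.5743  0.2308] F dock [ 0.17 -0.3  -0.3 ] gap 1.001
shift tool [ 0.0311 -0.371   0.4437]
1 -43.24507049746943 q6 -0.17851707702395456
-1 136.7549295025306 q6 -0.17851707702395456
```

play_rows(
  claw=0,
  force=30,
  series=[
    [0.002, -0.0265, 0.0317, -3],
    [0.004, -0.053, 0.0634, -6],
    [0.006, -0.0795, 0.0951, -9],
    [0.009, -0.106, 0.1268, -12],
    [0.011, -0.1325, 0.1585, -15],
    [0.013, -0.159, 0.19, -18],
    [0.016, -0.1855, 0.222, -21],
    [0.018, -0.212, 0.2535, -24],
    [0.02, -0.2385, 0.285, -27],
    [0.022, -0.265, 0.317, -30],
    [0.024, -0.2915, 0.3485, -33],
    [0.027, -0.318, 0.38, -36],
    [0.029, -0.3445, 0.412, -40],
    [0.031, -0.371, 0.4437, -43.2],
    [0.031, -0.371, 0.4437, -43.2],
    [0.031, -0.371, 0.4437, -43.2],
    [0.031, -0.371, 0.4437, -43.2],
  ],
)

```text
t: 1.95
tcp_pos: [0.509, 0.0348, 0.1999]
tool_rot: [-0.106, 0.7, 0.106, 0.698]
force: [0.4, -0.4, -0.4]
finger_gap: -0.004
```

Run:
```python
from h import *
s,R,p=show();print(R.round(3),s["force"])
for n in["wrist","scene"]:
    a=cam(n);np.savez(n+"1.npz",**a);cv2.imwrite(f"pics/{n}1.png",a["image"])
to(D(-.09,0,.1))
```

```text
t 1.95 tcp [0.509  0.0348 0.1999] dock rel screw [-0.0807  0.001   0.1999] F dock [ 0.22 -0.47 -0.39] gap -0.004
[[-0.002 -0.297  0.955]
 [-0.     0.955  0.297]
 [-1.     0.    -0.002]] [ 0.35479277 -0.3850902  -0.39299297]
t 2.05 tcp [0.509  0.0353 0.2001] dock rel screw [-0.0805  0.0014  0.2001] F dock [ 0.24 -0.28  0.38] gap 0.003
shift tool [ 0.1001 -0.0014 -0.0094]
```

View pics/wrist1.png

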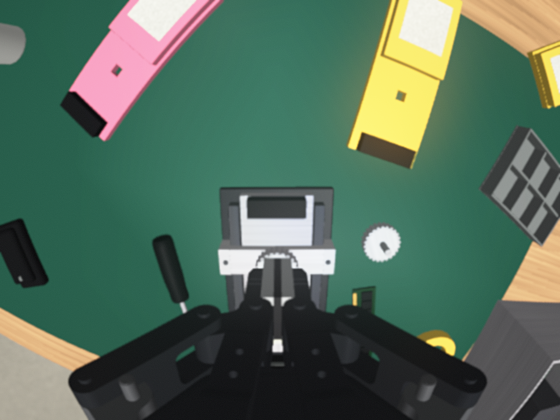

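View pics/scene1.png

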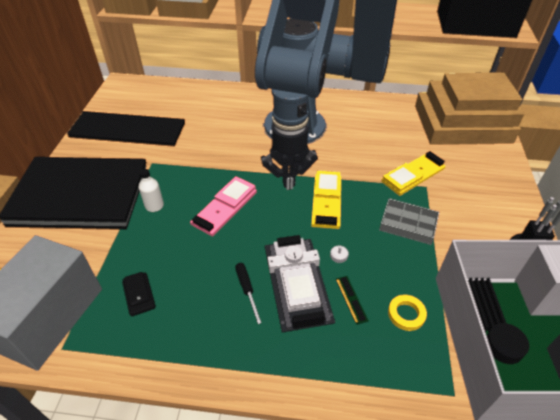

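Run:
```python
from h import *
a=dict(np.load("wrist1.npz"));cv2.imwrite("pics/w1z.png",cv2.resize(a["image"][180:400,180:380],None,fx=2.7,fy=2.7,interpolation=cv2.INTER_CUBIC))
print(a["cx"],a["cy"],(-a["R"].T@a["t"]),a["R"])
P=a["depth"];print(P[250:300:10,278])
```

```text
277.13415304502087 209.21256482038493 [0.43019783 0.01147006 0.34344231] [[-2.96896494e-01  9.54909539e-01  4.95006272e-04]
 [ 9.05606909e-01  2.81403036e-01  3.17314445e-01]
 [ 3.02867294e-01  9.46578274e-02 -9.48320251e-01]]
[0.31973547 0.15241265 0.14359494 0.13359416 0.12607555]
```

View pics/w1z.png

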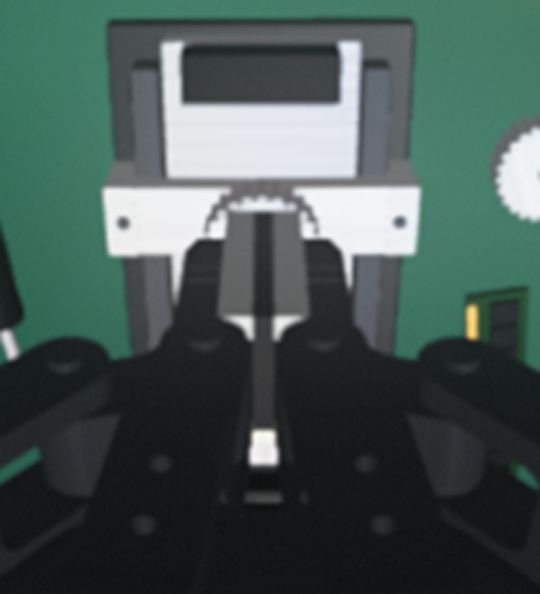

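```bash
cat >> h.py <<'E'
def wpts(d):
    H,W=d["depth"].shape;v,u=np.mgrid[:H,:W].astype(float);du=u-d["cx"];dv=v-d["cy"];r=np.hypot(du,dv)+1e-9;th=r/d["f"];z=d["depth"]
    k=np.tan(th)/r
    return (np.stack([du*k*z,dv*k*z,z],-1)-d["t"])@d["R"]
def wproj(d,X):
    p=d["R"]@np.asarray(X)+d["t"];q=np.hypot(p[0],p[1]);r=d["f"]*np.arctan2(q,p[2]);return d["cx"]+p[0]/q*r,d["cy"]+p[1]/q*r
def wray(d,u,v,z):
    du,dv=u-d["cx"],v-d["cy"];r=np.hypot(du,dv);th=r/d["f"];w=d["R"].T@np.array([du/r*np.sin(th),dv/r*np.sin(th),np.cos(th)]);c=-d["R"].T@d["t"]
    return c+w*(z-c[2])/w[2]
E
python3 - <<'E'
from h import *
a=dict(np.load("wrist1.npz"));s,R,p=show();a={k:(v if v.ndim else float(v)) for k,v in a.items()}
T=(wpts(a)-p)@R*1000
for r in range(252,310,4):
    print(r,[tuple(T[r,c].round(0).astype(int)) for c in range(244,312,6) if abs(T[r,c,1])<60 and T[r,c,0]<40])
E
```

```text
t 2.05 tcp [0.509  0.0353 0.2001] dock rel screw [-0.0805  0.0014  0.2001] F dock [ 0.24 -0.28  0.38] gap 0.003
252 []
256 []
260 [(np.int64(-8), np.int64(-3), np.int64(-12)), (np.int64(-7), np.int64(-1), np.int64(-11)), (np.int64(-8), np.int64(2), np.int64(-12)), (np.int64(-7), np.int64(5), np.int64(-12))]
264 [(np.int64(-11), np.int64(-3), np.int64(-12)), (np.int64(-10), np.int64(-1), np.int64(-11)), (np.int64(-11), np.int64(2), np.int64(-12)), (np.int64(-11), np.int64(5), np.int64(-11))]
268 [(np.int64(-8), np.int64(-9), np.int64(-8)), (np.int64(-8), np.int64(-6), np.int64(-8)), (np.int64(-15), np.int64(-3), np.int64(-12)), (np.int64(-15), np.int64(-1), np.int64(-12)), (np.int64(-15), np.int64(2), np.int64(-12)), (np.int64(-14), np.int64(5), np.int64(-11)), (np.int64(-9), np.int64(8), np.int64(-8)), (np.int64(-7), np.int64(11), np.int64(-7))]
272 [(np.int64(-143), np.int64(1), np.int64(-83)), (np.int64(-11), np.int64(-9), np.int64(-7)), (np.int64(-12), np.int64(-6), np.int64(-8)), (np.int64(-20), np.int64(-3), np.int64(-12)), (np.int64(-18), np.int64(-1), np.int64(-11)), (np.int64
[... 3964 characters left out ...]
int64(-13)), (np.int64(-46), np.int64(8), np.int64(-14)), (np.int64(-47), np.int64(10), np.int64(-14)), (np.int64(-44), np.int64(13), np.int64(-12))]
308 [(np.int64(-47), np.int64(-11), np.int64(-13)), (np.int64(-47), np.int64(-9), np.int64(-13)), (np.int64(-48), np.int64(-7), np.int64(-13)), (np.int64(-48), np.int64(-5), np.int64(-13)), (np.int64(-47), np.int64(-3), np.int64(-13)), (np.int64(-39), np.int64(0), np.int64(-7)), (np.int64(-40), np.int64(2), np.int64(-7)), (np.int64(-47), np.int64(4), np.int64(-12)), (np.int64(-47), np.int64(6), np.int64(-13)), (np.int64(-47), np.int64(8), np.int64(-13)), (np.int64(-46), np.int64(11), np.int64(-12)), (np.int64(-47), np.int64(13), np.int64(-13))]
```

Run:
```python
from h import *
to(D(-.045,-.002,.045))
```

```text
t 2.05 tcp [0.509  0.0353 0.2001] dock rel screw [-0.0805  0.0014  0.2001] F dock [ 0.24 -0.28  0.38] gap 0.003
shift tool [ 0.1551 -0.0035  0.0357]
```

play_rows(
  series=[
    [0.02, -0.0035, 0.02],
    [0.05, -0.0035, 0.0357],
    [0.08, -0.0035, 0.0357],
    [0.11, -0.0035, 0.0357],
    [0.135, -0.0035, 0.0357],
    [0.15, -0.0035, 0.0357],
    [0.155, -0.0035, 0.0357],
    [0.155, -0.0035, 0.0357],
  ],
)

```text
invalid input at $.series[0]: expected 4 numbers
```

Run:
```python
from h import *
s,R,p=show();print((R.T@DX).round(3),(R.T@DY).round(3))
a=cam("scene");cv2.imwrite("pics/s3.png",cv2.resize(a["image"][180:300,230:380],None,fx=5,fy=5,interpolation=cv2.INTER_CUBIC))
a=cam("wrist");cv2.imwrite("pics/w3.png",a["image"])
```

```text
t 2.05 tcp [0.509  0.0353 0.2001] dock rel screw [-0.0805  0.0014  0.2001] F dock [ 0.24 -0.28  0.38] gap 0.003
[-0.001 -0.001  1.   ] [-0.     1.     0.001]
```

View pics/s3.png

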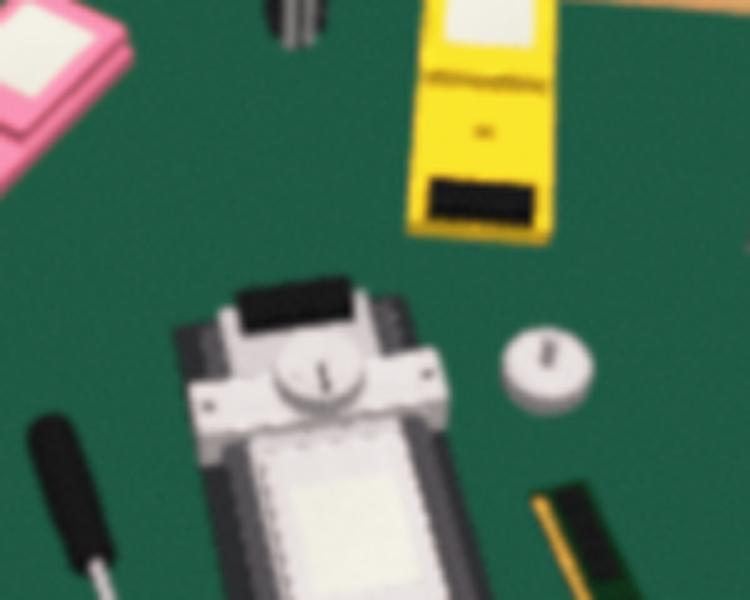

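View pics/w3.png

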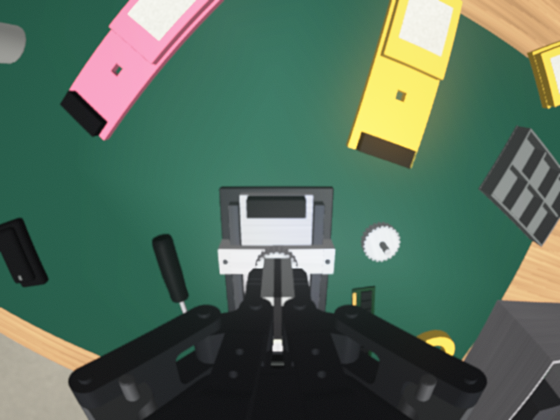

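play_rows(
  series=[
    [0.02, -0.0035, 0.02, 0],
    [0.05, -0.0035, 0.0357, 0],
    [0.08, -0.0035, 0.0357, 0],
    [0.11, -0.0035, 0.0357, 0],
    [0.135, -0.0035, 0.0357, 0],
    [0.15, -0.0035, 0.0357, 0],
    [0.155, -0.0035, 0.0357, 0],
    [0.155, -0.0035, 0.0357, 0],
  ],
)

```text
t: 2.95
tcp_pos: [0.5439, 0.043, 0.0448]
tool_rot: [-0.107, 0.7, 0.107, 0.698]
force: [0.5, 0.5, 0.2]
finger_gap: 0.004
```

Run:
```python
from h import *
s,R,p=show();print((R.T@DX).round(3),(R.T@DY).round(3))
a=cam("scene");cv2.imwrite("pics/s3.png",cv2.resize(a["image"][180:300,230:380],None,fx=5,fy=5,interpolation=cv2.INTER_CUBIC))
a=cam("side");cv2.imwrite("pics/d3.png",cv2.resize(a["image"][175:255,270:400],None,fx=6,fy=6,interpolation=cv2.INTER_CUBIC))
```

```text
t 2.95 tcp [0.5439 0.043  0.0448] dock rel screw [-0.0449 -0.0015  0.0448] F dock [0.61 0.35 0.2 ] gap 0.004
[-0.002 -0.002  1.   ] [0.    1.    0.002]
```

View pics/s3.png

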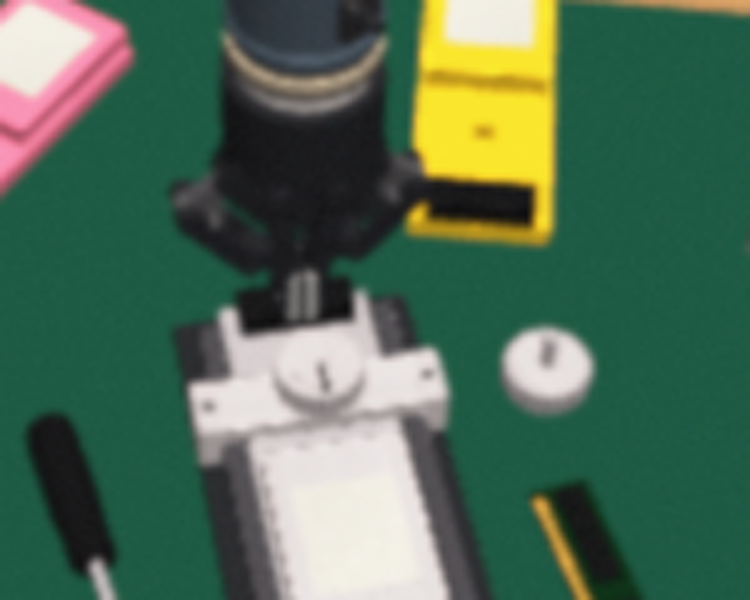

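View pics/d3.png

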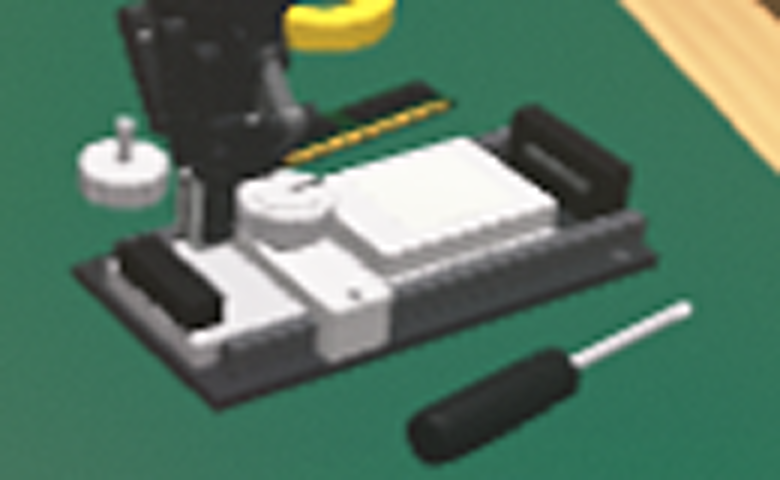

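Fingertip is beside the head, clear of it. Touching gently to locate the rim.

play_rows(
  series=[
    [0, 0, 0.004, 0],
    [0, 0, 0.007, 0],
    [0, 0, 0.009, 0],
    [0, 0, 0.0105, 0],
    [0, 0, 0.012, 0],
    [0, 0, 0.012, 0],
  ],
)

```text
t: 3.65
tcp_pos: [0.5553, 0.0462, 0.0459]
tool_rot: [-0.107, 0.7, 0.107, 0.698]
force: [-3.4, -0.8, 1.9]
finger_gap: -0.002
```

```bash
python3 -c "
from h import *
show()"
```

```text
t 3.65 tcp [0.5553 0.0462 0.0459] dock rel screw [-0.033  -0.0019  0.0459] F dock [-3.5   0.21  1.91] gap -0.002
```

```bash
cat >> h.py <<'E'
V=np.array([[11,6.5],[8,14.5],[-8,14.5],[-11,6.5],[-11,-6.5],[-8,-14.5],[8,-14.5],[11,-6.5]])/1000
def orbit(R,n=2):
    th=np.radians(np.arange(0,360*n+1,1.0));out=[];ang=[]
    for t in th:
        nn=np.array([np.cos(t),np.sin(t)]);v=V[np.argmax(V@nn)];new=R*nn+v
        if out and np.hypot(*(new-out[-1]))>.0015:
            k=int(np.hypot(*(new-out[-1]))/.0004)
            for j in range(1,k): out.append(out[-1]+(new-out[-1])/(k-j+1))
        out.append(new)
    P=np.array(out);s=np.r_[0,np.cumsum(np.hypot(*np.diff(P,axis=0).T))];return P,s
def plan(dlt,step=.003,rows=20,z=.045,off=(0,0),R0=.0225):
    s_,Rm,p=show();e=p-HD;cur=np.array([e@DX,e@DY])-np.array(off)
    P,s=orbit(R0-dlt);half=len(P)//2
    i=np.argmin(np.hypot(*(P[:half+1]-cur).T));L=s[i]+step*np.arange(1,rows+1)
    q=np.stack([np.interp(L,s,P[:,0]),np.interp(L,s,P[:,1])],1)+np.array(off)
    print("start",(cur*1000).round(1),"near",(P[i]*1000).round(1),"end",(q[-1]*1000).round(1))
    res=[]
    for a in q:
        X=HD+DX*a[0]+DY*a[1]+np.array([0,0,z]);w=Rm.T@(X-p);res.append([float(round(c,4)) for c in w]+[0])
    print(res)
E
python3 -c "
from h import *
plan(.001)"
```

```text
t 3.65 tcp [0.5553 0.0462 0.0459] dock rel screw [-0.033  -0.0019  0.0459] F dock [-3.5   0.21  1.91] gap -0.002
start [-33.   -1.9] near [-32.5  -2. ] end [  5.2 -36. ]
[[0.0009, -0.0031, 0.0005, 0], [0.0009, -0.0061, 0.0006, 0], [0.0009, -0.0091, 0.001, 0], [0.0009, -0.012, 0.0018, 0], [0.0009, -0.0148, 0.0029, 0], [0.0009, -0.0176, 0.0039, 0], [0.0009, -0.0204, 0.005, 0], [0.0009, -0.0231, 0.0062, 0], [0.0009, -0.0256, 0.0079, 0], [0.0009, -0.0279, 0.0098, 0], [0.0009, -0.0299, 0.0121, 0], [0.0009, -0.0315, 0.0146, 0], [0.0009, -0.0327, 0.0173, 0], [0.0009, -0.0336, 0.0202, 0], [0.0009, -0.0341, 0.0232, 0], [0.0009, -0.0342, 0.0262, 0], [0.0009, -0.0342, 0.0292, 0], [0.0009, -0.0342, 0.0322, 0], [0.0008, -0.0342, 0.0352, 0], [0.0008, -0.0342, 0.0382, 0]]
```

play_rows(
  series=[
    [0.0009, -0.0015, 0.0005, 0],
    [0.0009, -0.003, 0.0005, 0],
    [0.0009, -0.006, 0.0006, 0],
    [0.0009, -0.009, 0.001, 0],
    [0.0009, -0.012, 0.0018, 0],
    [0.0009, -0.0148, 0.0029, 0],
    [0.0009, -0.0176, 0.0039, 0],
    [0.0009, -0.0204, 0.005, 0],
  ],
)

```text
t: 4.45
tcp_pos: [0.5676, 0.0277, 0.0453]
tool_rot: [-0.107, 0.699, 0.106, 0.699]
force: [0.2, 0.0, 1.1]
finger_gap: 0.002
```

```bash
python3 -c "
from h import *
plan(.001)
a=cam('scene');cv2.imwrite('pics/s4.png',cv2.resize(a['image'][225:285,260:350],None,fx=8,fy=8,interpolation=cv2.INTER_CUBIC))
a=cam('wrist');cv2.imwrite('pics/w4.png',a['image'])
"
```

```text
t 4.45 tcp [0.5676 0.0277 0.0453] dock rel screw [-0.0268 -0.0232  0.0453] F dock [ 0.21 -0.06  1.13] gap 0.002
start [-26.8 -23.2] near [-27.5 -23.6] end [ 25.  -27.7]
[[0.0003, -0.003, 0.0008, 0], [0.0003, -0.0054, 0.0026, 0], [0.0003, -0.0075, 0.0047, 0], [0.0003, -0.0093, 0.0071, 0], [0.0003, -0.0108, 0.0097, 0], [0.0003, -0.0119, 0.0125, 0], [0.0003, -0.0126, 0.0154, 0], [0.0003, -0.0128, 0.0184, 0], [0.0003, -0.0128, 0.0214, 0], [0.0003, -0.0128, 0.0244, 0], [0.0003, -0.0128, 0.0274, 0], [0.0003, -0.0129, 0.0304, 0], [0.0003, -0.0129, 0.0334, 0], [0.0003, -0.0128, 0.0364, 0], [0.0003, -0.0124, 0.0393, 0], [0.0003, -0.0115, 0.0422, 0], [0.0003, -0.0103, 0.045, 0], [0.0003, -0.0087, 0.0475, 0], [0.0003, -0.0068, 0.0498, 0], [0.0003, -0.0045, 0.0518, 0]]
```

View pics/s4.png

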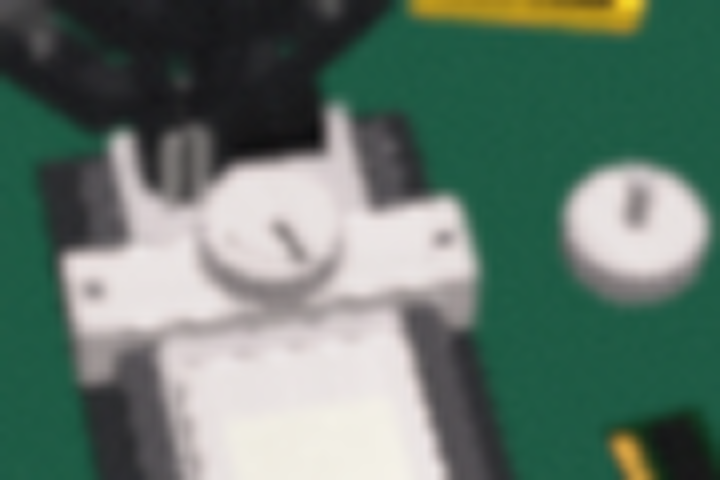

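View pics/w4.png

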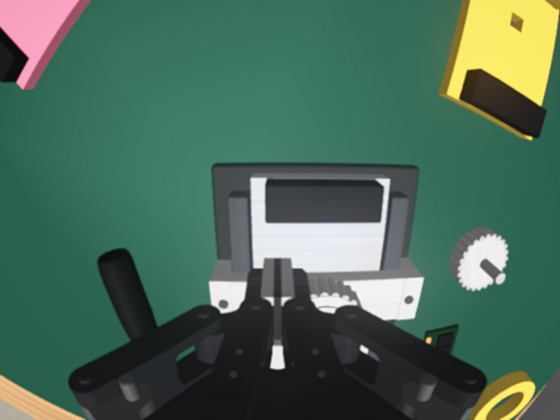

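```bash
cat >> h.py <<'E'
def bar(turns=0.,save=None,cams=("scene","side")):
    z=.059+.003*turns
    for n in cams:
        d=cam(n);g=np.arange(-24,24.01,.25)/1000
        xx,yy=np.meshgrid(g,g)  # x=dock x cols, y=dock y rows
        X=HD+xx[...,None]*DX+yy[...,None]*DY+np.array([0,0,z])
        p=X@d["R"].T+d["t"];u=d["f"]*p[...,0]/p[...,2]+d["cx"];v=d["f"]*p[...,1]/p[...,2]+d["cy"]
        im=cv2.remap(d["image"],u.astype(np.float32),v.astype(np.float32),cv2.INTER_CUBIC)
        gr=cv2.cvtColor(im,cv2.COLOR_BGR2GRAY).astype(float);m=np.hypot(xx,yy)<.0155
        w=np.clip(np.median(gr[m])-25-gr,0,None)*m
        c=np.array([(w*xx).sum(),(w*yy).sum()])/max(w.sum(),1e-9)
        print(n,"weight",w.sum().round(),"bar centroid mm",(c*1000).round(1),"angle deg",np.degrees(np.arctan2(c[1],c[0])).round(1))
        if save: cv2.imwrite(f"pics/{save}_{n}.png",cv2.resize(im,None,fx=2,fy=2))
E
python3 - <<'E'
from h import *
import h
bar(.1,"b1")
# initial
A=dict(np.load("a.npz"));B=dict(np.load("b.npz"))
f={k:(v if v.ndim else float(v)) for k,v in A.items()};g={k:(v if v.ndim else float(v)) for k,v in B.items()}
h.cam=lambda n:{"scene":f,"side":g}[n]
bar(0,"b0")
E
cd pics; python3 -c "
import cv2,numpy as np
cv2.imwrite('bb.png',np.hstack([cv2.imread(x) for x in('b0_scene.png','b0_side.png')]))"
```

```text
scene weight 45163.0 bar centroid mm [8.4 3.3] angle deg 21.5
side weight 890.0 bar centroid mm [13.2 -5.4] angle deg -22.2
scene weight 47353.0 bar centroid mm [ 9.2 -0. ] angle deg -0.2
side weight 80308.0 bar centroid mm [ 9.1 -0.2] angle deg -1.3
```

View pics/bb.png

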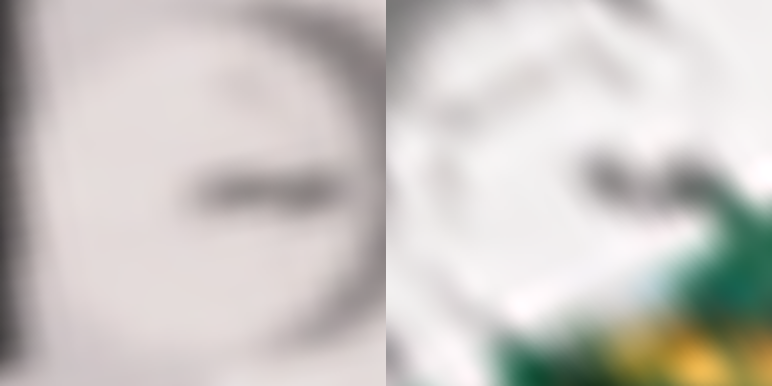

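```bash
python3 -c "
from h import *
plan(.002,z=.044,step=.0025,rows=12)"
```

```text
t 4.65 tcp [0.5668 0.028  0.0452] dock rel screw [-0.0275 -0.0227  0.0452] F dock [-0.68 -1.08  0.37] gap 0.003
start [-27.5 -22.7] near [-26.9 -22.5] end [ -2. -35.]
[[0.0012, -0.0021, 0.0017, 0], [0.0012, -0.0042, 0.0031, 0], [0.0012, -0.0061, 0.0047, 0], [0.0012, -0.0078, 0.0065, 0], [0.0012, -0.0092, 0.0086, 0], [0.0012, -0.0104, 0.0108, 0], [0.0012, -0.0113, 0.0131, 0], [0.0012, -0.012, 0.0155, 0], [0.0011, -0.0123, 0.018, 0], [0.0011, -0.0124, 0.0205, 0], [0.0011, -0.0124, 0.023, 0], [0.0011, -0.0124, 0.0255, 0]]
```

play_rows(
  series=[
    [0.0012, -0.0021, 0.0017, 0],
    [0.0012, -0.0042, 0.0031, 0],
    [0.0012, -0.0061, 0.0047, 0],
    [0.0012, -0.0078, 0.0065, 0],
    [0.0012, -0.0092, 0.0086, 0],
    [0.0012, -0.0104, 0.0108, 0],
    [0.0012, -0.0113, 0.0131, 0],
    [0.0012, -0.012, 0.0155, 0],
    [0.0011, -0.0123, 0.018, 0],
    [0.0011, -0.0124, 0.0205, 0],
    [0.0011, -0.0124, 0.023, 0],
    [0.0011, -0.0124, 0.0255, 0],
  ],
)

```text
t: 5.85
tcp_pos: [0.5949, 0.0235, 0.044]
tool_rot: [-0.108, 0.699, 0.106, 0.699]
force: [-0.9, -2.5, 0.1]
finger_gap: 0.005
```

```bash
python3 -c "
from h import *
bar(.2,'b2')
plan(.002,z=.044,step=.0025,rows=16)
a=cam('scene');cv2.imwrite('pics/s5.png',cv2.resize(a['image'][225:285,260:350],None,fx=8,fy=8,interpolation=cv2.INTER_CUBIC))
"
```

```text
scene weight 41365.0 bar centroid mm [4.3 3.4] angle deg 38.1
side weight 382881.0 bar centroid mm [ 8.2 -3.1] angle deg -20.5
t 5.95 tcp [0.5954 0.0236 0.0441] dock rel screw [-0.0015 -0.0353  0.0441] F dock [-0.92 -1.85  0.24] gap -0.003
start [ -1.5 -35.3] near [ -1.5 -35. ] end [ 29.2 -16.4]
[[0.0001, 0.0003, 0.0025, 0], [0.0001, 0.0003, 0.005, 0], [0.0001, 0.0003, 0.0075, 0], [0.0001, 0.0003, 0.01, 0], [0.0001, 0.0005, 0.0125, 0], [0.0001, 0.001, 0.0149, 0], [0.0001, 0.0018, 0.0173, 0], [0.0001, 0.0029, 0.0195, 0], [0.0001, 0.0043, 0.0216, 0], [0.0001, 0.0059, 0.0236, 0], [0.0001, 0.0077, 0.0253, 0], [0.0001, 0.0097, 0.0267, 0], [0.0001, 0.0119, 0.028, 0], [0.0001, 0.0142, 0.0289, 0], [0.0001, 0.0166, 0.0298, 0], [0.0001, 0.0189, 0.0307, 0]]
```

View pics/s5.png

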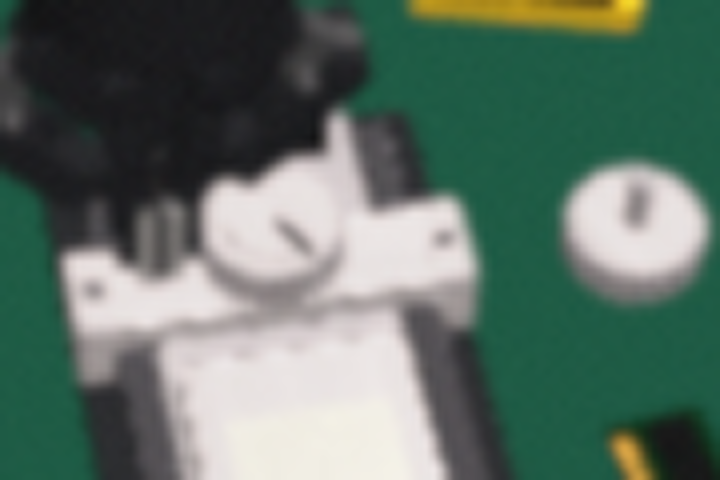

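play_rows(
  series=[
    [0, 0.001, 0.001, 0],
    [0, 0.002, 0.002, 0],
    [0, 0.002, 0.0045, 0],
    [0, 0.002, 0.007, 0],
    [0, 0.002, 0.009, 0],
  ],
)

```text
t: 6.5
tcp_pos: [0.6044, 0.0273, 0.0444]
tool_rot: [-0.108, 0.698, 0.106, 0.7]
force: [1.7, -4.2, -0.7]
finger_gap: 0.002
```

```bash
python3 -c "
from h import *
bar(.2,'b2',('scene',))
plan(.003,z=.044,step=.0025,rows=16)
a=cam('scene');cv2.imwrite('pics/s6.png',cv2.resize(a['image'][225:285,260:350],None,fx=8,fy=8,interpolation=cv2.INTER_CUBIC))
"
```

```text
scene weight 340388.0 bar centroid mm [-9.7 -1.3] angle deg -172.1
t 6.55 tcp [0.6049 0.0274 0.0444] dock rel screw [ 0.0087 -0.0346  0.0444] F dock [-0.44 -3.55 -0.07] gap 0.003
start [  8.7 -34.6] near [  8.7 -34. ] end [30.5 -5. ]
[[0.0004, 0.0008, 0.0025, 0], [0.0004, 0.0014, 0.0049, 0], [0.0004, 0.0022, 0.0072, 0], [0.0004, 0.0034, 0.0094, 0], [0.0004, 0.0048, 0.0115, 0], [0.0004, 0.0065, 0.0133, 0], [0.0004, 0.0084, 0.015, 0], [0.0004, 0.0105, 0.0163, 0], [0.0004, 0.0128, 0.0174, 0], [0.0004, 0.0151, 0.0183, 0], [0.0004, 0.0174, 0.0192, 0], [0.0004, 0.0198, 0.0201, 0], [0.0004, 0.0221, 0.0209, 0], [0.0004, 0.0245, 0.0215, 0], [0.0004, 0.027, 0.0218, 0], [0.0004, 0.0295, 0.0218, 0]]
```

View pics/s6.png

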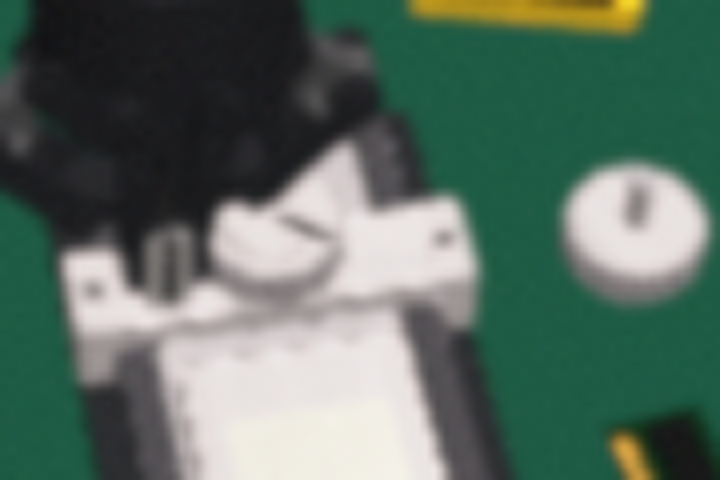

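```bash
sed -i 's/14\.5\]/13]/g; s/-14\.5/-13/g' h.py; grep -n "^V=" h.py; python3 -c "
from h import *
plan(.003,z=.044,step=.0025,rows=18)
"
```

```text
33:V=np.array([[11,6.5],[8,13],[-8,13],[-11,6.5],[-11,-6.5],[-8,-13],[8,-13],[11,-6.5]])/1000
t 6.6 tcp [0.6047 0.0275 0.0444] dock rel screw [ 0.0086 -0.0344  0.0444] F dock [-0.   -5.67  0.32] gap -0.004
start [  8.6 -34.4] near [  8.7 -32.5] end [30.5  1.4]
[[0.0004, 0.0022, 0.0026, 0], [0.0004, 0.0028, 0.005, 0], [0.0004, 0.0036, 0.0074, 0], [0.0004, 0.0048, 0.0096, 0], [0.0004, 0.0062, 0.0116, 0], [0.0004, 0.0079, 0.0135, 0], [0.0004, 0.0098, 0.0151, 0], [0.0004, 0.0119, 0.0164, 0], [0.0004, 0.0141, 0.0175, 0], [0.0004, 0.0164, 0.0186, 0], [0.0004, 0.0187, 0.0197, 0], [0.0004, 0.021, 0.0207, 0], [0.0004, 0.0233, 0.0214, 0], [0.0004, 0.0258, 0.0218, 0], [0.0004, 0.0283, 0.022, 0], [0.0003, 0.0308, 0.022, 0], [0.0003, 0.0333, 0.022, 0], [0.0003, 0.0358, 0.022, 0]]
```

play_rows(
  series=[
    [0.0004, 0.0022, 0.0026, 0],
    [0.0004, 0.0028, 0.005, 0],
    [0.0004, 0.0036, 0.0074, 0],
    [0.0004, 0.0048, 0.0096, 0],
    [0.0004, 0.0062, 0.0116, 0],
    [0.0004, 0.0079, 0.0135, 0],
    [0.0004, 0.0098, 0.0151, 0],
    [0.0004, 0.0119, 0.0164, 0],
    [0.0004, 0.0141, 0.0175, 0],
    [0.0004, 0.0164, 0.0186, 0],
  ],
)

```text
t: 7.6
tcp_pos: [0.6187, 0.0488, 0.0442]
tool_rot: [-0.108, 0.697, 0.106, 0.701]
force: [6.0, -3.1, 0.5]
finger_gap: -0.006
```

```bash
python3 -c "
from h import *
plan(.003,z=.044,step=.0025,rows=16)
c=[]
a=cam('scene');c.append(cv2.resize(a['image'][225:285,260:350],None,fx=6,fy=6,interpolation=cv2.INTER_CUBIC)[:,:400])
a=cam('wrist');c.append(a['image'][60:420,80:480])
cv2.imwrite('pics/s7.png',np.hstack(c))
"
```

```text
t 7.6 tcp [0.6187 0.0488 0.0442] dock rel screw [ 0.0282 -0.0183  0.0442] F dock [ 4.8  -4.74  0.46] gap -0.006
start [ 28.2 -18.3] near [ 27.2 -17.8] end [25.9 20.7]
[[0.0001, 0.0027, 0.0001, 0], [0.0001, 0.005, 0.0011, 0], [0.0001, 0.0074, 0.0018, 0], [0.0001, 0.0099, 0.0022, 0], [0.0001, 0.0124, 0.0023, 0], [0.0001, 0.0149, 0.0023, 0], [0.0001, 0.0174, 0.0023, 0], [0.0001, 0.0199, 0.0023, 0], [0.0001, 0.0224, 0.0023, 0], [0.0001, 0.0249, 0.0023, 0], [0.0, 0.0273, 0.0021, 0], [0.0, 0.0298, 0.0017, 0], [0.0, 0.0322, 0.0009, 0], [-0.0, 0.0344, -0.0002, 0], [-0.0, 0.0367, -0.0012, 0], [-0.0, 0.039, -0.0022, 0]]
```

View pics/s7.png

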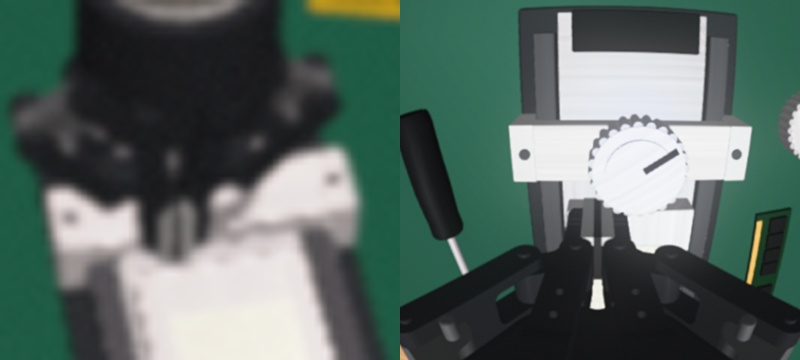

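play_rows(
  series=[
    [0.0001, 0.0027, 0.0001, 0],
    [0.0001, 0.005, 0.0011, 0],
    [0.0001, 0.0074, 0.0018, 0],
    [0.0001, 0.0099, 0.0022, 0],
    [0.0001, 0.0124, 0.0023, 0],
    [0.0001, 0.0149, 0.0023, 0],
    [0.0001, 0.0174, 0.0023, 0],
    [0.0001, 0.0199, 0.0023, 0],
    [0.0001, 0.0224, 0.0023, 0],
    [0.0001, 0.0249, 0.0023, 0],
    [0, 0.0273, 0.0021, 0],
    [0, 0.0298, 0.0017, 0],
    [0, 0.0322, 0.0009, 0],
    [0, 0.0344, -0.0002, 0],
    [0, 0.0367, -0.0012, 0],
    [0, 0.039, -0.0022, 0],
  ],
)

```text
t: 9.3
tcp_pos: [0.6052, 0.0865, 0.0441]
tool_rot: [-0.108, 0.697, 0.106, 0.701]
force: [4.3, 2.1, 1.4]
finger_gap: -0.001
```

```bash
cat >> h.py <<'E'
def wbar(turns,save):
    z=.059+.003*turns;d=cam("wrist");g=np.arange(-30,30.01,.25)/1000
    xx,yy=np.meshgrid(g,g);X=HD+xx[...,None]*DX+yy[...,None]*DY+np.array([0,0,z])
    p=X@d["R"].T+d["t"];q=np.hypot(p[...,0],p[...,1]);r=d["f"]*np.arctan2(q,p[...,2])
    im=cv2.remap(d["image"],(d["cx"]+p[...,0]/q*r).astype(np.float32),(d["cy"]+p[...,1]/q*r).astype(np.float32),cv2.INTER_CUBIC)
    gr=cv2.cvtColor(im,cv2.COLOR_BGR2GRAY).astype(float);m=np.hypot(xx,yy)<.0145
    w=(gr<np.median(gr[m])-70)*m
    c=np.array([(w*xx).sum(),(w*yy).sum()])/max(w.sum(),1)
    print("wrist n",w.sum(),"centroid",(c*1000).round(1),"angle",np.degrees(np.arctan2(c[1],c[0])).round(1))
    v=cv2.resize(im.transpose(1,0,2),None,fx=1.66,fy=1.66);cv2.imwrite(f"pics/{save}.png",np.hstack([v,d["image"][20:420,80:480][:v.shape[0]]]))
E
python3 -c "
from h import *
plan(.003,z=.045,step=.0025,rows=20)
wbar(.6,'w8')
"
```

```text
t 9.3 tcp [0.6052 0.0865 0.0441] dock rel screw [0.0266 0.0218 0.0441] F dock [4.77 0.75 1.44] gap -0.001
start [26.6 21.8] near [25.7 21.2] end [-19.2  29. ]
[[-0.0009, 0.0017, -0.0021, 0], [-0.0009, 0.0037, -0.0036, 0], [-0.001, 0.0055, -0.0053, 0], [-0.001, 0.0071, -0.0072, 0], [-0.001, 0.0084, -0.0093, 0], [-0.001, 0.0095, -0.0116, 0], [-0.001, 0.0102, -0.014, 0], [-0.001, 0.0106, -0.0164, 0], [-0.0011, 0.0108, -0.0189, 0], [-0.0011, 0.0108, -0.0214, 0], [-0.0011, 0.0108, -0.0239, 0], [-0.0011, 0.0108, -0.0264, 0], [-0.0011, 0.0108, -0.0289, 0], [-0.0011, 0.0108, -0.0314, 0], [-0.0011, 0.0108, -0.0339, 0], [-0.0012, 0.0107, -0.0364, 0], [-0.0012, 0.0103, -0.0389, 0], [-0.0012, 0.0096, -0.0413, 0], [-0.0012, 0.0086, -0.0436, 0], [-0.0012, 0.0073, -0.0457, 0]]
wrist n 670 centroid [-5.7 -5.3] angle -136.8
```

View pics/w8.png

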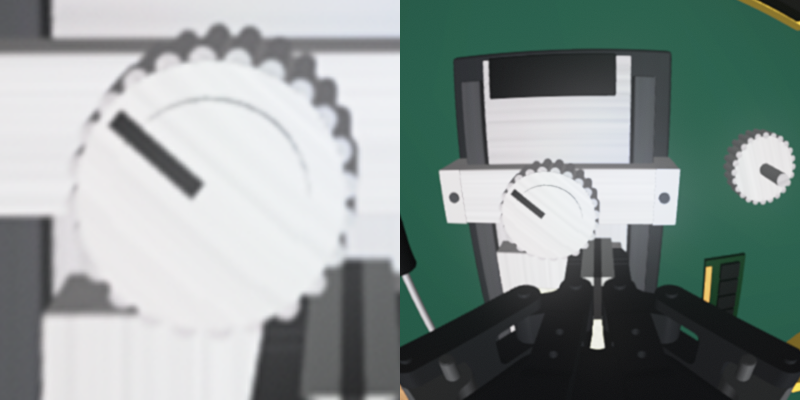

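play_rows(
  series=[
    [-0.0009, 0.0017, -0.0021, 0],
    [-0.0009, 0.0037, -0.0036, 0],
    [-0.001, 0.0055, -0.0053, 0],
    [-0.001, 0.0071, -0.0072, 0],
    [-0.001, 0.0084, -0.0093, 0],
    [-0.001, 0.0095, -0.0116, 0],
    [-0.001, 0.0102, -0.014, 0],
    [-0.001, 0.0106, -0.0164, 0],
    [-0.0011, 0.0108, -0.0189, 0],
    [-0.0011, 0.0108, -0.0214, 0],
    [-0.0011, 0.0108, -0.0239, 0],
    [-0.0011, 0.0108, -0.0264, 0],
    [-0.0011, 0.0108, -0.0289, 0],
    [-0.0011, 0.0108, -0.0314, 0],
    [-0.0011, 0.0108, -0.0339, 0],
    [-0.0012, 0.0107, -0.0364, 0],
    [-0.0012, 0.0103, -0.0389, 0],
    [-0.0012, 0.0096, -0.0413, 0],
    [-0.0012, 0.0086, -0.0436, 0],
    [-0.0012, 0.0073, -0.0457, 0],
  ],
)

```text
t: 11.35
tcp_pos: [0.5586, 0.0796, 0.0447]
tool_rot: [-0.108, 0.697, 0.106, 0.701]
force: [-0.2, 2.6, -0.1]
finger_gap: 0.001
```

```bash
python3 -c "
from h import *
plan(.003,z=.045,step=.0025,rows=20)
wbar(1,'w9');bar(1,'b9')
a=cam('scene');cv2.imwrite('pics/s9.png',cv2.resize(a['image'][225:285,260:350],None,fx=6,fy=6,interpolation=cv2.INTER_CUBIC))
"
```

```text
t 11.35 tcp [0.5586 0.0796 0.0447] dock rel screw [-0.02    0.0291  0.0447] F dock [ 0.53  2.53 -0.1 ] gap 0.001
start [-20.   29.1] near [-19.7  28.6] end [-27.3 -17.7]
[[-0.0003, -0.0021, -0.0017, 0], [-0.0003, -0.004, -0.0033, 0], [-0.0003, -0.006, -0.0048, 0], [-0.0003, -0.0082, -0.0059, 0], [-0.0003, -0.0105, -0.007, 0], [-0.0003, -0.0128, -0.008, 0], [-0.0003, -0.0151, -0.0091, 0], [-0.0003, -0.0174, -0.0099, 0], [-0.0003, -0.0199, -0.0104, 0], [-0.0003, -0.0224, -0.0106, 0], [-0.0002, -0.0249, -0.0106, 0], [-0.0002, -0.0274, -0.0106, 0], [-0.0002, -0.0299, -0.0106, 0], [-0.0002, -0.0324, -0.0106, 0], [-0.0002, -0.0349, -0.0106, 0], [-0.0002, -0.0373, -0.0105, 0], [-0.0002, -0.0398, -0.0101, 0], [-0.0002, -0.0422, -0.0094, 0], [-0.0002, -0.0445, -0.0085, 0], [-0.0002, -0.0468, -0.0074, 0]]
wrist n 0 centroid [0. 0.] angle 0.0
scene weight 49574.0 bar centroid mm [9.2 0.8] angle deg 4.8
side weight 83719.0 bar centroid mm [ 8.8 -0. ] angle deg -0.2
```

View pics/w9.png

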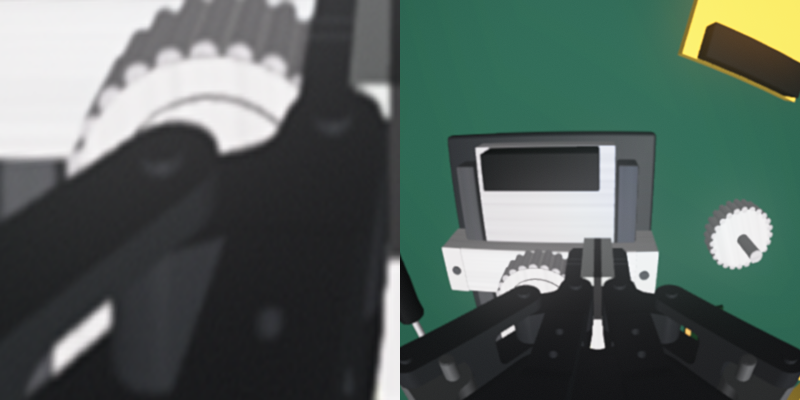

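View pics/s9.png

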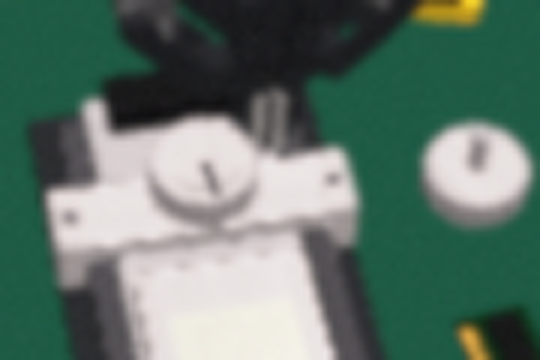

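play_rows(
  series=[
    [-0.0003, -0.0021, -0.0012, 0],
    [-0.0003, -0.004, -0.003, 0],
    [-0.0003, -0.006, -0.0046, 0],
    [-0.0003, -0.0082, -0.0058, 0],
    [-0.0003, -0.0105, -0.007, 0],
    [-0.0003, -0.0128, -0.008, 0],
    [-0.0003, -0.0151, -0.0091, 0],
    [-0.0003, -0.0174, -0.0099, 0],
    [-0.0003, -0.0199, -0.0104, 0],
    [-0.0003, -0.0224, -0.0106, 0],
    [-0.0002, -0.0249, -0.0106, 0],
    [-0.0002, -0.0274, -0.0106, 0],
    [-0.0002, -0.0299, -0.0106, 0],
    [-0.0002, -0.0324, -0.0106, 0],
    [-0.0002, -0.0349, -0.0106, 0],
    [-0.0002, -0.0373, -0.0105, 0],
    [-0.0002, -0.0398, -0.0101, 0],
    [-0.0002, -0.0422, -0.0094, 0],
    [-0.0002, -0.0445, -0.0085, 0],
    [-0.0002, -0.0468, -0.0074, 0],
  ],
)

```text
t: 13.55
tcp_pos: [0.5654, 0.0318, 0.0452]
tool_rot: [-0.108, 0.697, 0.106, 0.7]
force: [-4.3, -1.0, 1.9]
finger_gap: 0.002
```

```bash
python3 -c "
from h import *
plan(.003,z=.046,step=.0025,rows=20)
bar(1.3,'b10')
a=cam('scene');cv2.imwrite('pics/s10.png',cv2.resize(a['image'][225:285,260:350],None,fx=6,fy=6,interpolation=cv2.INTER_CUBIC))
"
```

```text
t 13.55 tcp [0.5654 0.0318 0.0452] dock rel screw [-0.0276 -0.0186  0.0452] F dock [-4.45  0.3   1.93] gap 0.002
start [-27.6 -18.6] near [-27.1 -18.2] end [ 16.3 -30.7]
[[-0.0008, -0.0019, 0.0016, 0], [-0.0008, -0.0041, 0.0027, 0], [-0.0008, -0.0062, 0.0041, 0], [-0.0007, -0.0081, 0.0057, 0], [-0.0007, -0.0097, 0.0076, 0], [-0.0007, -0.0112, 0.0097, 0], [-0.0007, -0.0123, 0.0119, 0], [-0.0007, -0.0131, 0.0142, 0], [-0.0007, -0.0137, 0.0167, 0], [-0.0007, -0.0139, 0.0192, 0], [-0.0007, -0.0139, 0.0217, 0], [-0.0007, -0.0139, 0.0242, 0], [-0.0006, -0.0139, 0.0267, 0], [-0.0006, -0.0139, 0.0292, 0], [-0.0006, -0.0139, 0.0317, 0], [-0.0006, -0.0139, 0.0342, 0], [-0.0006, -0.0139, 0.0367, 0], [-0.0006, -0.0136, 0.0391, 0], [-0.0006, -0.013, 0.0416, 0], [-0.0006, -0.0121, 0.0439, 0]]
scene weight 35912.0 bar centroid mm [-7.1  7.1] angle deg 135.2
side weight 430.0 bar centroid mm [11.5 -5.3] angle deg -24.7
```

View pics/s10.png

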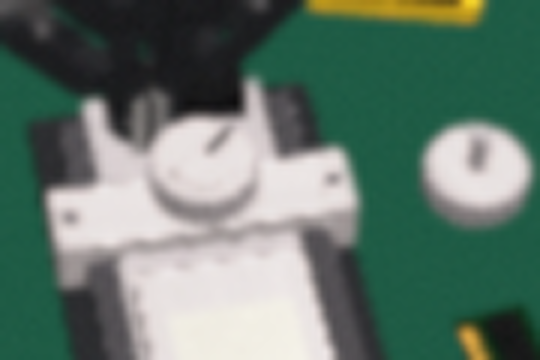

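play_rows(
  series=[
    [-0.0008, -0.0019, 0.0016, 0],
    [-0.0008, -0.0041, 0.0027, 0],
    [-0.0008, -0.0062, 0.0041, 0],
    [-0.0007, -0.0081, 0.0057, 0],
    [-0.0007, -0.0097, 0.0076, 0],
    [-0.0007, -0.0112, 0.0097, 0],
    [-0.0007, -0.0123, 0.0119, 0],
    [-0.0007, -0.0131, 0.0142, 0],
    [-0.0007, -0.0137, 0.0167, 0],
    [-0.0007, -0.0139, 0.0192, 0],
    [-0.0007, -0.0139, 0.0217, 0],
    [-0.0007, -0.0139, 0.0242, 0],
    [-0.0006, -0.0139, 0.0267, 0],
    [-0.0006, -0.0139, 0.0292, 0],
    [-0.0006, -0.0139, 0.0317, 0],
    [-0.0006, -0.0139, 0.0342, 0],
    [-0.0006, -0.0139, 0.0367, 0],
    [-0.0006, -0.0136, 0.0391, 0],
    [-0.0006, -0.013, 0.0416, 0],
    [-0.0006, -0.0121, 0.0439, 0],
  ],
)

```text
t: 15.7
tcp_pos: [0.6122, 0.0334, 0.0464]
tool_rot: [-0.109, 0.697, 0.106, 0.701]
force: [1.7, -3.1, 2.0]
finger_gap: -0.0
```

```bash
python3 -c "
from h import *
plan(.003,z=.046,step=.0025,rows=20)
wbar(1.7,'w11')
"
```

```text
t 15.7 tcp [0.6122 0.0334 0.0464] dock rel screw [ 0.0175 -0.031   0.0464] F dock [ 0.69 -3.47  2.05] gap -0.0
start [ 17.5 -31. ] near [ 17.2 -30.2] end [28.6 15. ]
[[0.0004, 0.0021, 0.0018, 0], [0.0004, 0.0036, 0.0037, 0], [0.0004, 0.0055, 0.0054, 0], [0.0004, 0.0075, 0.0069, 0], [0.0004, 0.0096, 0.0081, 0], [0.0004, 0.0119, 0.0092, 0], [0.0004, 0.0142, 0.0102, 0], [0.0004, 0.0164, 0.0113, 0], [0.0004, 0.0188, 0.0122, 0], [0.0004, 0.0212, 0.0127, 0], [0.0004, 0.0237, 0.013, 0], [0.0003, 0.0262, 0.013, 0], [0.0003, 0.0287, 0.013, 0], [0.0003, 0.0312, 0.013, 0], [0.0003, 0.0337, 0.013, 0], [0.0003, 0.0362, 0.0131, 0], [0.0003, 0.0387, 0.013, 0], [0.0003, 0.0412, 0.0127, 0], [0.0002, 0.0436, 0.0121, 0], [0.0002, 0.0459, 0.0112, 0]]
wrist n 686 centroid [-0.8 -7.5] angle -96.1
```

View pics/w11.png

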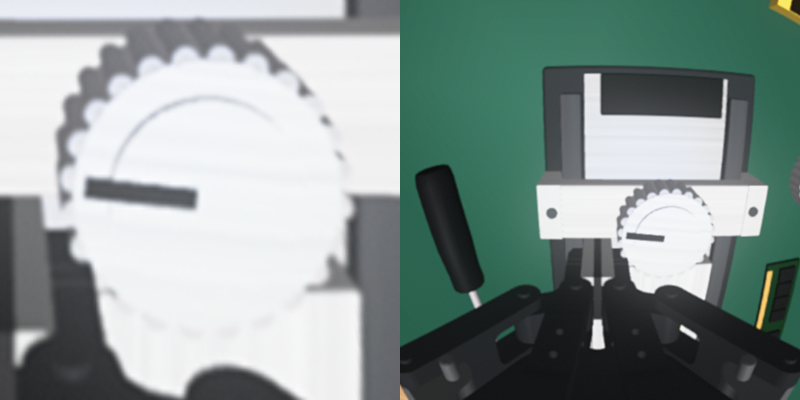

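play_rows(
  series=[
    [0.0004, 0.0021, 0.0018, 0],
    [0.0004, 0.0036, 0.0037, 0],
    [0.0004, 0.0055, 0.0054, 0],
    [0.0004, 0.0075, 0.0069, 0],
    [0.0004, 0.0096, 0.0081, 0],
    [0.0004, 0.0119, 0.0092, 0],
    [0.0004, 0.0142, 0.0102, 0],
    [0.0004, 0.0164, 0.0113, 0],
    [0.0004, 0.0188, 0.0122, 0],
    [0.0004, 0.0212, 0.0127, 0],
    [0.0004, 0.0237, 0.013, 0],
    [0.0003, 0.0262, 0.013, 0],
    [0.0003, 0.0287, 0.013, 0],
    [0.0003, 0.0312, 0.013, 0],
    [0.0003, 0.0337, 0.013, 0],
  ],
)

```text
t: 17.25
tcp_pos: [0.6173, 0.0709, 0.0464]
tool_rot: [-0.108, 0.694, 0.106, 0.704]
force: [6.2, 0.6, 1.4]
finger_gap: -0.003
```

```bash
python3 -c "
from h import *
plan(.003,z=.046,step=.0025,rows=12)
wbar(2,'w12')
"
```

```text
t 17.25 tcp [0.6173 0.0709 0.0464] dock rel screw [0.0335 0.0033 0.0464] F dock [ 6.09 -1.23  1.37] gap -0.003
start [33.5  3.3] near [30.5  6.5] end [15.6 31. ]
[[0.0003, 0.0057, -0.0032, 0], [0.0003, 0.0081, -0.0036, 0], [0.0003, 0.0105, -0.0044, 0], [0.0002, 0.0128, -0.0055, 0], [0.0002, 0.0151, -0.0065, 0], [0.0002, 0.0173, -0.0075, 0], [0.0002, 0.0196, -0.0087, 0], [0.0001, 0.0216, -0.0101, 0], [0.0001, 0.0235, -0.0117, 0], [0.0001, 0.0252, -0.0136, 0], [0.0, 0.0266, -0.0157, 0], [0.0, 0.0277, -0.0179, 0]]
wrist n 536 centroid [8.2 1.3] angle 9.3
```

View pics/w12.png

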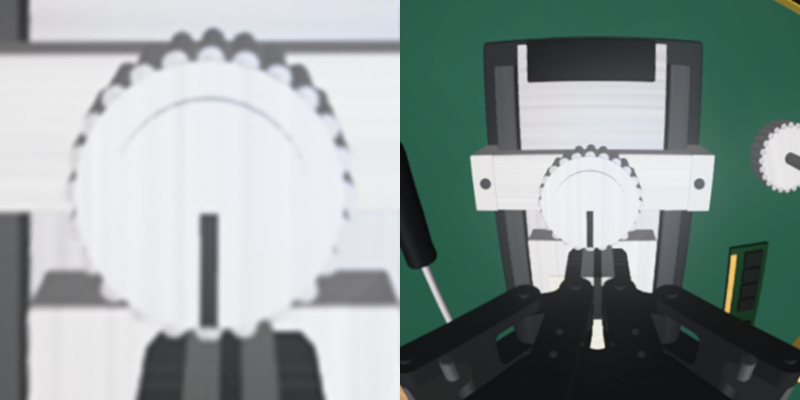

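play_rows(
  series=[
    [0, 0.002, -0.003, 0],
    [0, 0.004, -0.003, 0],
    [0, 0.005, -0.003, 0],
    [0, 0.005, 0.004, 0],
    [0, 0.005, 0.012, 0],
    [-0.01, 0.005, 0.016, 0],
    [-0.03, 0.003, 0.016, 0],
    [-0.06, 0, 0.016, 0],
    [-0.085, 0, 0.006, 0],
    [-0.09, 0, 0, 0],
    [-0.09, 0, 0, 0],
    [-0.09, 0, 0, 0],
  ],
)

```text
t: 18.5
tcp_pos: [0.6151, 0.0716, 0.1355]
tool_rot: [-0.108, 0.695, 0.106, 0.703]
force: [-0.5, 0.6, -0.5]
finger_gap: -0.004
```

```bash
python3 -c "
from h import *
wbar(2,'w13')
to(D(-.105,0,.13))
"
```

```text
wrist n 447 centroid [7.8 4. ] angle 26.8
t 18.55 tcp [0.6151 0.0717 0.1351] dock rel screw [0.0316 0.0047 0.1351] F dock [ 0.63 -0.78  0.35] gap -0.003
shift tool [ 0.0038 -0.0044 -0.1367]
```

View pics/w13.png

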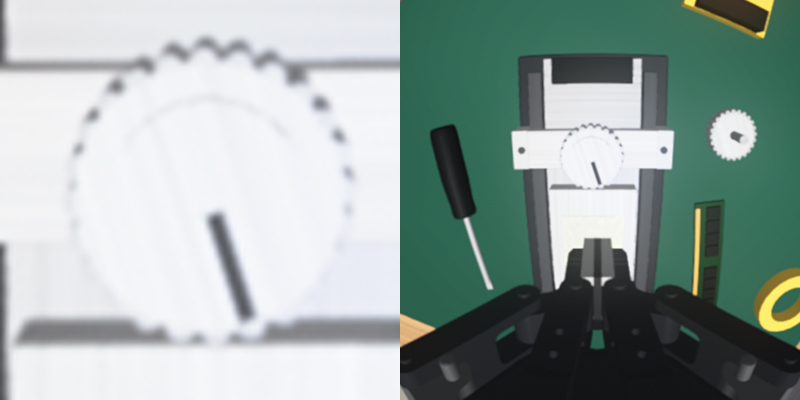

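play_rows(
  series=[
    [0, -0.001, -0.03, 0],
    [0, -0.002, -0.06, 0],
    [0, -0.003, -0.09, 0],
    [0, -0.0044, -0.12, 0],
    [0.004, -0.0044, -0.137, 0],
    [0.03, -0.0044, -0.137, 0],
    [0.06, -0.0044, -0.137, 0],
    [0.085, -0.0044, -0.137, 0],
    [0.1, -0.0044, -0.137, 0],
    [0.1, -0.0044, -0.137, 0],
  ],
)

```text
t: 19.55
tcp_pos: [0.4849, 0.0267, 0.031]
tool_rot: [-0.107, 0.697, 0.107, 0.7]
force: [-0.4, -0.3, 0.5]
finger_gap: -0.001
```

```bash
python3 -c "
from h import *
bar(2)
c=[]
a=cam('scene');c.append(cv2.resize(a['image'][210:330,230:380],None,fx=5,fy=5,interpolation=cv2.INTER_CUBIC))
cv2.imwrite('pics/s14.png',c[0])
a=cam('side');cv2.imwrite('pics/d14.png',cv2.resize(a['image'][175:255,270:400],None,fx=6,fy=6,interpolation=cv2.INTER_CUBIC))
to(D(-.105,0,.023))
"
```

```text
scene weight 41997.0 bar centroid mm [9.5 3.6] angle deg 20.7
side weight 79798.0 bar centroid mm [9.1 2.8] angle deg 17.3
t 19.75 tcp [0.4872 0.0264 0.0342] dock rel screw [-0.104  -0.0005  0.0342] F dock [-0.57 -0.05  0.24] gap -0.0
shift tool [ 0.0111  0.0006 -0.0011]
```

View pics/s14.png

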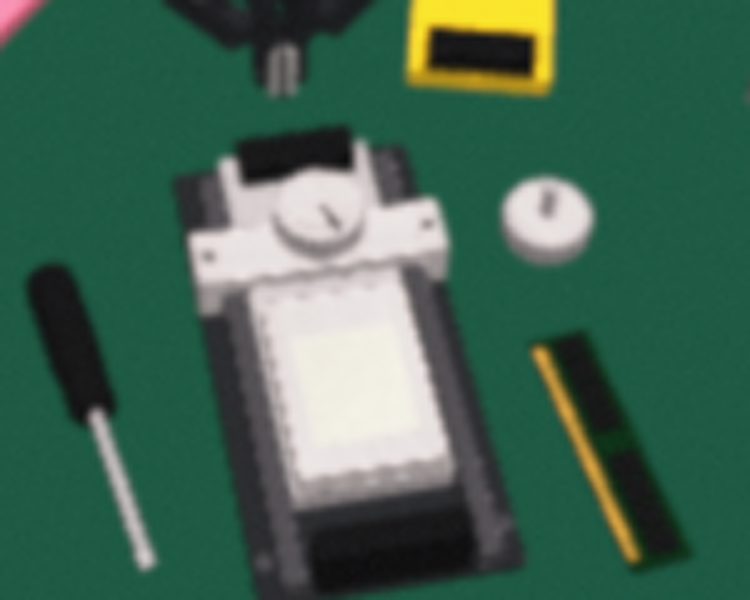

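View pics/d14.png

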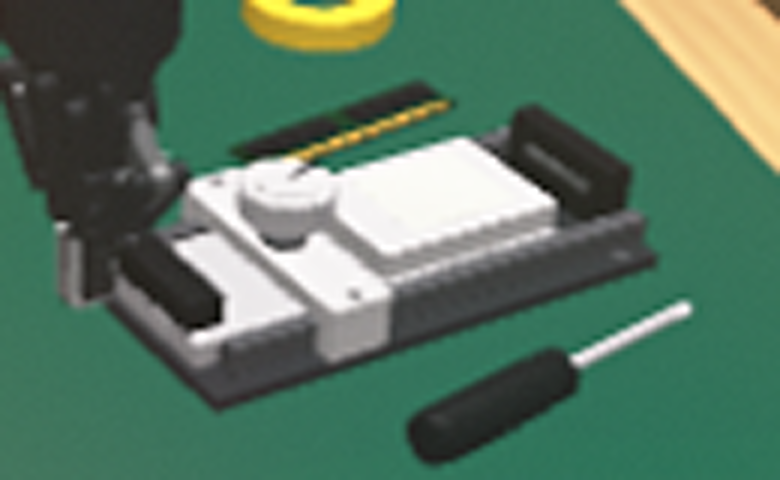

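play_rows(
  series=[
    [0.005, 0, 0, 0],
    [0.01, 0, 0.003, 0],
    [0.01, 0, 0.008, 0],
    [0.01, 0, 0.013, 0],
    [0.01, 0, 0.017, 0],
    [0.01, 0, 0.02, 0],
    [0.01, 0, 0.022, 0],
    [0.01, 0, 0.024, 0],
    [0.01, 0, 0.026, 0],
    [0.01, 0, 0.028, 0],
    [0.01, 0, 0.03, 0],
    [0.01, 0, 0.032, 0],
  ],
)

```text
t: 20.95
tcp_pos: [0.518, 0.036, 0.0243]
tool_rot: [-0.108, 0.695, 0.106, 0.703]
force: [-2.0, -0.0, -0.7]
finger_gap: -0.001
```

```bash
python3 -c "
from h import *
show()
a=cam('scene')
cv2.imwrite('pics/s15.png',cv2.resize(a['image'][210:330,230:380],None,fx=5,fy=5,interpolation=cv2.INTER_CUBIC))
to(D(-.052,0,.023))
"
```

```text
t 20.95 tcp [0.518  0.036  0.0243] dock rel screw [-0.0717 -0.0005  0.0243] F dock [-1.94  0.57 -0.68] gap -0.001
t 21.0 tcp [0.5187 0.0359 0.0244] dock rel screw [-0.0711 -0.0008  0.0244] F dock [-1.5   0.23 -0.38] gap 0.001
shift tool [0.0016 0.0007 0.019 ]
```

View pics/s15.png

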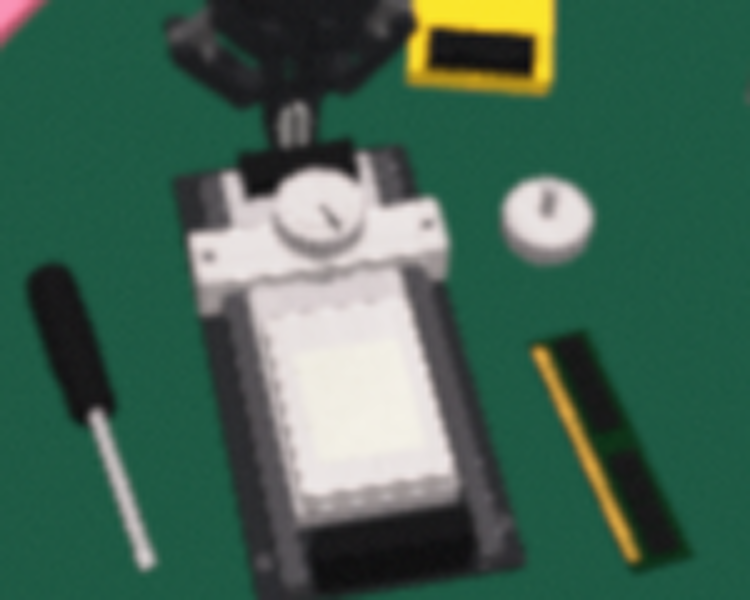

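The sled is sliding freely (about 10 mm so far). Continuing.

play_rows(
  series=[
    [0.001, 0.0005, 0.002, 0],
    [0.001, 0.0005, 0.004, 0],
    [0.001, 0.0005, 0.006, 0],
    [0.001, 0.0005, 0.008, 0],
    [0.001, 0.0005, 0.01, 0],
    [0.001, 0.0005, 0.012, 0],
    [0.001, 0.0005, 0.014, 0],
    [0.001, 0.0005, 0.016, 0],
    [0.001, 0.0005, 0.018, 0],
    [0.001, 0.0005, 0.019, 0],
    [0.001, 0.0005, 0.02, 0],
    [0.001, 0.0005, 0.021, 0],
    [0.001, 0.0005, 0.022, 0],
  ],
)

```text
t: 22.3
tcp_pos: [0.538, 0.0427, 0.0236]
tool_rot: [-0.108, 0.696, 0.106, 0.702]
force: [-5.0, -5.1, 3.0]
finger_gap: 0.003
```

```bash
python3 -c "
from h import *
show()
a=cam('scene')
cv2.imwrite('pics/s16.png',cv2.resize(a['image'][210:330,230:380],None,fx=5,fy=5,interpolation=cv2.INTER_CUBIC))
a=cam('side');cv2.imwrite('pics/d16.png',cv2.resize(a['image'][175:255,270:400],None,fx=6,fy=6,interpolation=cv2.INTER_CUBIC))
to(D(-.052,0,.023))
"
```

```text
t 22.3 tcp [0.538  0.0427 0.0236] dock rel screw [-0.0506 -0.0001  0.0236] F dock [-6.29 -3.41  2.96] gap 0.003
t 22.4 tcp [0.538  0.0426 0.0236] dock rel screw [-0.0506 -0.0001  0.0236] F dock [-5.71 -1.39  0.8 ] gap 0.0
shift tool [ 0.0006  0.0001 -0.0014]
```

View pics/s16.png

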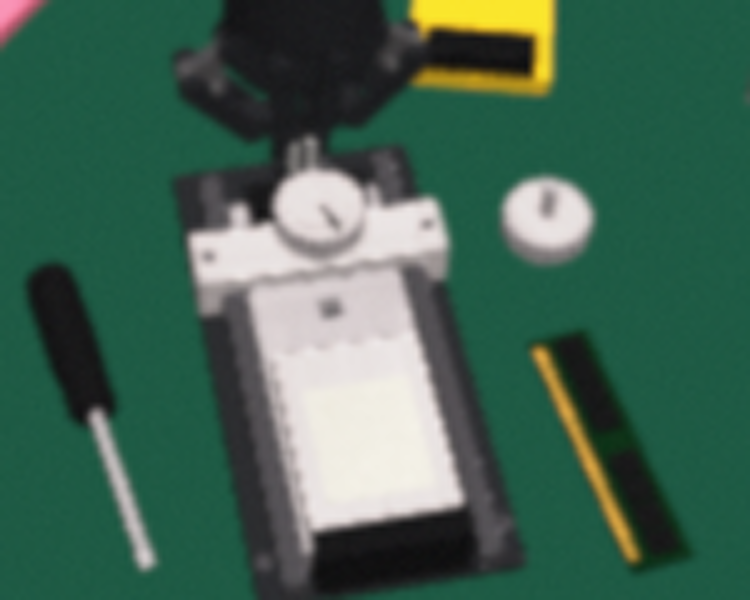

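View pics/d16.png

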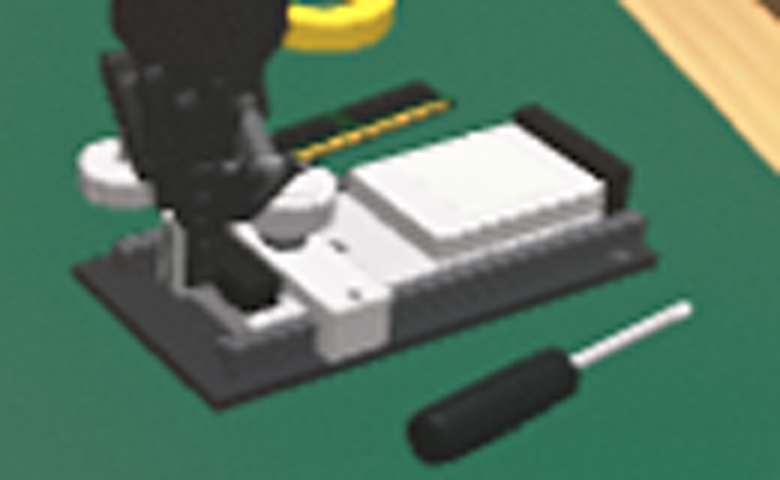

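play_rows(
  series=[
    [0, 0, 0.002, 0],
    [0, 0, 0.004, 0],
    [0, 0, 0.005, 0],
    [0, 0, 0.006, 0],
    [0, 0, 0.006, 0],
    [0, 0, 0.006, 0],
  ],
)

```text
t: 23.0
tcp_pos: [0.5379, 0.0429, 0.0236]
tool_rot: [-0.109, 0.7, 0.107, 0.698]
force: [-11.0, -9.5, 8.5]
finger_gap: 0.001
```

```bash
python3 -c "
from h import *
show()"
```

```text
t 23.0 tcp [0.5379 0.0429 0.0236] dock rel screw [-0.0506  0.0002  0.0236] F dock [-13.35  -5.83   8.55] gap 0.001
```

play_rows(
  series=[
    [0, 0, -0.004, 0],
    [0, 0, -0.015, 0],
    [0, 0, -0.03, 0],
    [0, 0, -0.05, 0],
    [-0.02, 0, -0.065, 0],
    [-0.05, 0, -0.075, 0],
    [-0.09, 0, -0.08, 0],
    [-0.13, 0, -0.08, 0],
    [-0.17, 0, -0.09, 0],
    [-0.17, 0, -0.09, 0],
    [-0.17, 0, -0.09, 0],
  ],
)

```text
t: 24.1
tcp_pos: [0.4533, 0.0164, 0.1949]
tool_rot: [-0.109, 0.699, 0.106, 0.699]
force: [0.0, 0.4, -0.4]
finger_gap: -0.001
```

```bash
python3 -c "
from h import *
s,R,p=show();print(abs(s['qd']).max())
bar(2)
a=cam('scene');cv2.imwrite('pics/s17f.png',a['image'])
cv2.imwrite('pics/s17.png',cv2.resize(a['image'][210:330,230:380],None,fx=5,fy=5,interpolation=cv2.INTER_CUBIC))
a=cam('side');cv2.imwrite('pics/d17.png',cv2.resize(a['image'][175:255,270:400],None,fx=6,fy=6,interpolation=cv2.INTER_CUBIC))
"
```

```text
t 24.1 tcp [0.4533 0.0164 0.1949] dock rel screw [-0.1393 -0.      0.1949] F dock [ 0.12  0.37 -0.42] gap -0.001
0.04865424545551335
scene weight 40636.0 bar centroid mm [9.6 3.6] angle deg 20.8
side weight 83107.0 bar centroid mm [9.  2.8] angle deg 17.4
```

View pics/s17.png

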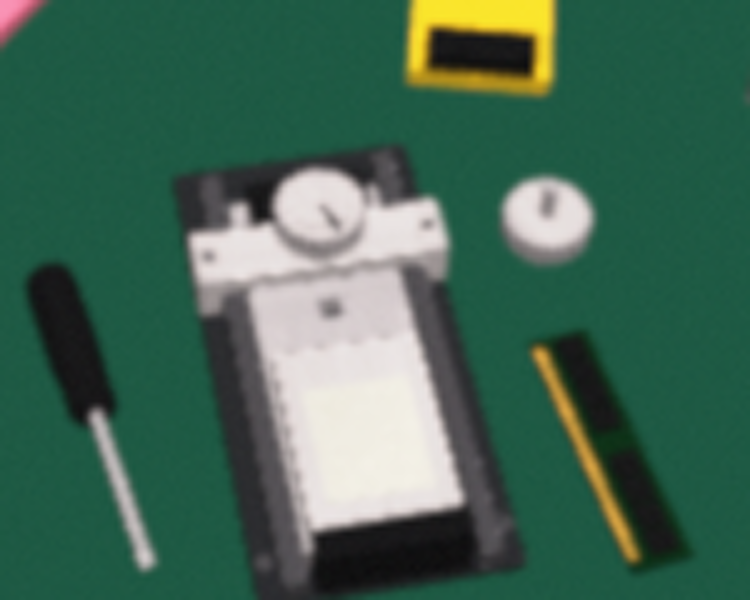

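View pics/d17.png

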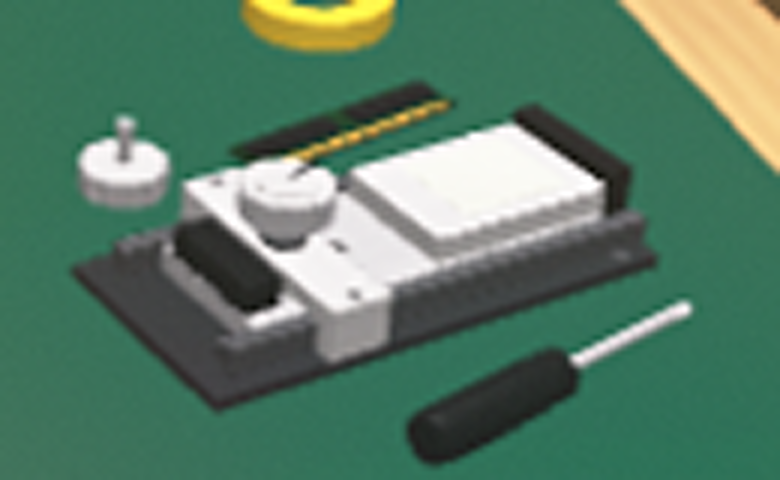

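Sled sits against the connector block, the screw is about 2.05 turns loose and raised, and the neighbouring objects haven't moved. Handing in.

```bash
python3 -c "
from station import manip
print(manip.sign_off())"
```

```text
the job is handed in; nothing more can be done
None
```

I loosened the thumbscrew by about two turns, pushed the sled home against the connector block, backed the arm away and handed the job in at about 24 s. `sign_off` gave no verdict.

- **Thumbscrew:** I rolled the shut fingertips counter-clockwise around the rim, always on one outer side, with contact forces of about 3–7 N whenever I read them. The index bar went round twice and ended 17–21° past its starting mark, so about 2.05 turns, and the head visibly rose. The side camera gave 17° and the scene camera 21°. The count is measured from the bar's starting position; the joint's true zero wasn't given.
- **Sled:** I pushed it at the black block's end face with the shut fingertips. It stopped moving while the push along the rails rose from about 6 N to 13 N. In both camera views it sits against the connector block with no visible gap, and the screwdriver, spare screw and memory module look unmoved.
- **Disagreements:**
    - Early on, the tip lost contact at one corner of the fingers and slipped. I corrected the assumed finger size and pressed harder.
    - My automatic bar reading was wrong in views where the arm shadowed the head, so I read those pictures by eye.
    - The final hard push also pressed down on the block by about 8 N.

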